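# Shut the steam vent of the bench oven with the hooked rod

## Robot

A 7-joint arm with a two-finger parallel gripper is mounted at the origin on a cart in front of the work surface, level with it; the furniture and walls round the work are solid. World frame = base frame: x ahead of the robot, y to its left, z up, the work surface at z = 0. Lengths are in m, angles in rad, forces in N, time in s.
With the tool pointing down it reaches from about 0.4 to 0.85 m from the base axis. Payload 10.4 kg.
Tool frame: the origin (TCP) lies at the very end of the fingers, on their centre line; the grasp point (between the pads) lies 19 mm behind it; z points along the fingers, y is the line along which they close (so a half turn about z gives the same grasp; the last joint's range is limited). The gripper opens to 87 mm and grips with 3 to 60 N. Pads are 19 mm wide; open, the fingers measure 117 mm over their backs; the gripper's body (75 mm by 190 mm) begins 51 mm behind the grasp point.
Start: joints at [1.199, 0.332, -0.065, 1.46, 0.022, 1.35, -0.088], TCP at [0.214, -0.587, 0.223] pointing down, gripper open.
Joint ranges: [-2.6, 2.6], [-0.5, 2.12], [-1.47, 1.34], [0.16, 2.42], [-1.27, 4.41], [0.06, 2.06], [-2.6, 2.6]. Speed limits (rad/s): [2.22, 2.22, 2.79, 2.79, 3.14, 3.14, 3.14].

## Interface

Orientations are given as a unit quaternion [x, y, z, w].
In Python, from cell import bot gives the robot as it stands.
- The arm moves only by the shell command python3 shift.py 'ROWS' [FORCE]. ROWS is a JSON list of rows, 1 to 10 of them, each of 7 numbers: a rotation vector rx, ry, rz in rad, then dx, dy, dz in m, then the finger opening in m; each row is the pose to reach, as a shift and turn from the pose commanded when the command began, along the tool's axes at that moment; what a row does not reach only later rows make up. A row lasts 1/8 s, in which the tool goes at most 0.0625 m and 0.188 rad, less where a joint would pass 70% of its speed; a pose out of reach is approached as far as the arm can. The fingers move at their own pace and stop on an object; FORCE is the grip in N (left out, the last holds). Time passes only in rows, so rows that do not move let the fingers close. It prints the time, the measured TCP pose, the force, the opening and the grip force at its end.
- bot.sense(): the state, without advancing time (a new reading comes with each control period).
- bot.snapshot(name): name is "scene" or "side" or "wrist"; returns a dict with "frame" (480x640x3 uint8, red, green, blue), "intrinsics" (3x3 intrinsics, pixels), "eye" and "orientation" of the camera in the world. Camera axes: x right, y up, looking along -z (the intrinsics and any distortion apply to the point x, -y, -z); pixel columns grow to the right and rows downward; lengths in m; the calibration is good to about 2 mm. A picture is of the moment at which its call begins. There is no depth.
- bot.job_done(): hands the job in; it is judged then, once.
The state is a dict: "clock": time; "q": joint angles; "qd": joint speeds; "joint_efforts": joint torques, N m; "ee_pos": TCP position; "eef_rot": TCP orientation; "force": force on the tool from outside, world axes, zero at the start; "ft_torque": the same for the moment, N m; "grip_width": finger opening in m; "grip_force": force on a finger pad.
Only numpy, scipy, OpenCV 4.12 (cv2) and the standard library are available. Lean on these libraries where they do the work, as an engineer would, in place of code of your own. Each camera call takes 0.05 s, during which the arm holds its last target. There are 200 camera calls.

## Task

The bench oven is hot and its roof vent stands open: take the hooked rod, hook its bent tip into the ring eye of the vent flap, swing the flap down with the hook without letting it drop, and press it with the rod until the spring catch snaps and it is fully shut. Then lay the rod flat on the worktop again, clear of the oven. Keep the hand off the oven and its flap, do not force them, and leave the other things standing where they are.

Things in the scene. Friction and masses are not known exactly. Their poses are not given: they have to be found in the camera images.
- oven: steel bench oven, fixed, 300 mm wide (y), 270 deep (x), roof 170 high; origin under its centre, +x to its back; the front with black door, bar handle (to 33 mm before the casing) and two knobs faces -x. On the roof a vent collar 100 x 106 mm, up to z = 198 mm, its centre at x = -35, y = +70 mm.
- flap_hinge (a point): middle of the vent flap's hinge axis, at the back edge of the collar, 202 mm above the worktop; axes as the oven's; the hinge axis runs along y.
- vent_flap (a joint): vent flap hinge, rad: 0 fully shut (level), 1.65 to 1.85 standing open, tipped back (stop 1.95). Dark steel plate 116 wide, 5 thick, from 6 to 118 mm from the hinge axis, 0.25 kg; friction holds it open, tipped well forward it falls. Lowered gently it rests about 0.1 rad ajar on a sprung roller catch; pressing its free edge down with some 5 N (3 to 8) snaps it to below 0.02 rad, where it stays.
- ring_eye (a point): centre of the steel ring eye at the middle of the flap's free edge, 130 mm from the hinge axis: at flap angle a it lies 130*cos(a) mm in front of (-x of) the hinge and 130*sin(a) mm above it, in the oven's frame. Clear opening 18 mm, wire 5 mm thick; the ring's axis is y (parallel to the hinge), so a tip enters sideways, along y, from either side.
- hook_rod: hooked rod lying flat, 325 mm long, 0.12 kg: brown wooden grip 190 long, 20 wide (y), 24 mm high, flat-sided, then a 7 mm steel shaft, its end bent at a right angle. Origin under the grip at the place to grasp it (60 mm behind the wood's front end, near the balance point); +x along the shaft to the hook, z up as it lies; the bent tip points to -y.
- rod_tip (a point): middle of the rod's bent tip, at x = +190, y = -20, z = +12 mm from the rod's origin; the bent part is 7 mm thick and reaches from the shaft (y = 0) to y = -39 mm. The bare shaft begins at x = +72 mm. Pushed across with more than about 4 N at the tip the rod turns in the fingers: press harder only with the root of the shaft, near the grip, or along the shaft.
- glass_1: empty drinking glass, 81 mm wide, 91 mm tall, origin under its centre; leave alone
- tin_1: food tin, 101 mm wide, 118 mm tall, origin under its centre; leave alone
- egg_timer: round wind-up egg timer, 67 mm wide, 58 mm tall, origin under its centre; leave alone
- gas_lighter: slim gas lighter, 243 x 26 x 16 mm, lying on the worktop, origin under its centre; leave alone

How it is judged:
By the outcome, as a careful person would: the job done as asked, in the order asked, and still so for the second after the job is handed in, with the robot touching nothing.
It also fails if it takes over 72 s, if anything falls off the work surface, if the arm or the gripper's body presses on something with over 40 N, if the wrist force passes 120 N, or if a joint passes its speed limit or range.

## Working session

There is one attempt and no reset: what is moved stays moved. The work goes in short steps, Python scripts to look and compute and a shell command to move; the robot and the scene stay as the last step left them, time stands still between calls to the robot, and variables do not carry over. Pictures are saved under pics/ and viewed, at most 10 in all, crops included, and the job is handed in when it is done.

```bash
ls; mkdir -p pics
python3 - <<'E'
from cell import bot
import cv2
s=bot.sense(); print(s)
for n in("scene","side"):
    d=bot.snapshot(n); cv2.imwrite(f"pics/{n}0.png",d["frame"][:,:,::-1]); print(n,d["intrinsics"],d["eye"],d["orientation"],[k for k in d])
E
```

```text
cell.py
pics
shift.py
{'clock': 0.0, 'q': array([ 1.19939311,  0.33285753, -0.06469172,  1.46091167,  0.02156083,
        1.34990119, -0.08848118]), 'qd': array([ 1.92380309e-06,  1.94213101e-04, -1.76382587e-04,  6.09965071e-04,
        7.78484499e-04, -5.62046249e-04,  1.18636373e-04]), 'joint_efforts': array([ 1.27605090e-03, -6.23252177e+01,  2.55022093e-02, -3.89885116e+01,
       -6.11910014e-02,  3.99098976e-02,  1.39895819e-04]), 'ee_pos': array([ 0.21348288, -0.5870098 ,  0.22177702]), 'eef_rot': array([ 9.84828337e-01,  1.73530016e-01, -1.33980756e-04, -6.79106195e-04]), 'force': array([-0.09844749, -0.1428275 ,  0.39091772]), 'ft_torque': array([-0.0478554 ,  0.03172407,  0.00729528]), 'grip_force': 0.0, 'grip_width': 0.08664794433631227}
scene [[572.75637834   0.         319.42741675]
 [  0.         572.75637834 239.19528233]
 [  0.           0.           1.        ]] [0.05079091 0.81213591 1.08373166] [-0.10671265  0.35370483  0.88626058 -0.27936979] ['frame', 'intrinsics', 'eye', 'orientation']
side [[512.85426964   0.         315.34677049]
 [  0.         512.85426964 243.84238221]
 [  0.           0.           1.        ]] [0.42743283 0.63485507 1.19143546] [-0.02651668  0.24771674  0.96207042 -0.1111476 ] ['frame', 'intrinsics', 'eye', 'orientation']
```

View pics/scene0.png

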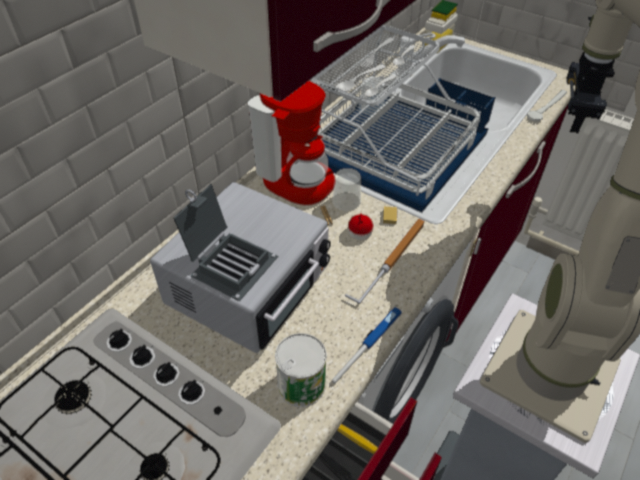

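View pics/side0.png

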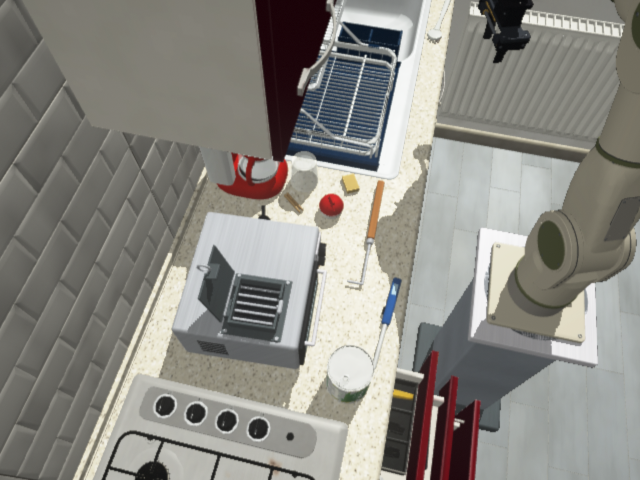

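The scene view shows the oven at about (240,260) with the flap open at (205,225), the rod from (420,225) to (350,300), the tin at (300,365), the blue lighter at (365,345) and the red timer at (360,225). The side view shows the same layout, with the ring at about (203,268).

```bash
cat > h.py <<'E'
import numpy as np, cv2
from scipy.spatial.transform import Rotation as R
from cell import bot
def ray(d,u,v):
    K=np.array(d["intrinsics"]); p=np.linalg.solve(K,[u,v,1.]); p/=np.linalg.norm(p)
    return np.array(d["eye"]), R.from_quat(d["orientation"]).apply([p[0],-p[1],-p[2]])
def plane(d,u,v,z):
    e,r=ray(d,u,v); return e+r*(z-e[2])/r[2]
def tri(*obs):
    A=np.zeros((3,3));b=np.zeros(3);L=[]
    for d,u,v in obs:
        e,r=ray(d,u,v);M=np.eye(3)-np.outer(r,r);A+=M;b+=M@e;L.append((e,M))
    x=np.linalg.solve(A,b); return x,[float(np.linalg.norm(M@(x-e))) for e,M in L]
def proj(d,P):
    c=R.from_quat(d["orientation"]).inv().apply(np.array(P)-np.array(d["eye"])); q=np.array(d["intrinsics"])@np.array([c[0],-c[1],-c[2]]); return q[:2]/q[2]
E
python3 - <<'E'
from h import *
import pickle
D={n:bot.snapshot(n) for n in("scene","side")}; pickle.dump(D,open("d0.pkl","wb"))
for n,(x,y) in dict(scene=(145,180),side=(165,205)).items():
    f=D[n]["frame"][:,:,::-1]; c=f[y:y+165,x:x+200]; cv2.imwrite(f"pics/{n}c.png",cv2.resize(c[:150] if n=="scene" else c[:150],None,fx=4,fy=4,interpolation=cv2.INTER_CUBIC))
def blob(n,lo,hi,box):
    hsv=cv2.cvtColor(D[n]["frame"],cv2.COLOR_RGB2HSV); m=cv2.inRange(hsv,lo,hi); k=np.zeros_like(m);x0,y0,x1,y1=box;k[y0:y1,x0:x1]=m[y0:y1,x0:x1]
    c=max(cv2.findContours(k,0,1)[0],key=cv2.contourArea); return c
for n,box in dict(scene=(375,215,430,275),side=(360,175,390,245)).items():
    c=blob(n,(5,110,60),(16,255,255),box); (cx,cy),wh,a=cv2.minAreaRect(c); bp=cv2.boxPoints(((cx,cy),wh,a))
    print(n,cx,cy,wh,cv2.contourArea(c)); print([plane(D[n],*p,.012).round(4).tolist()[:2] for p in bp], plane(D[n],cx,cy,.014).round(4))
for n,(p) in dict(scene=(346,300),side=(349,286)).items(): print(n,"tip~",plane(D[n],*p,.012).round(4))
for n,p in dict(scene=(361,224),side=(331,204)).items(): print("timer",plane(D[n],*p,.03).round(3))
for n,p in dict(scene=(301,355),side=(350,368)).items(): print("tin",plane(D[n],*p,.118).round(3))
for n,p in dict(scene=(400,310),side=(396,280)).items(): print("lighter butt",plane(D[n],*p,.01).round(3))
E
```

```text
scene 404.7423400878906 242.18849182128906 (8.244343757629395, 55.868587493896484) 386.0
[[0.4453, -0.0541], [0.4496, -0.2426], [0.4264, -0.2355], [0.4238, -0.0491]] [ 0.4355 -0.1401  0.014 ]
side 375.3394470214844 208.79815673828125 (6.93931770324707, 57.056617736816406) 312.0
[[0.4422, -0.0526], [0.4482, -0.2387], [0.4287, -0.2391], [0.424, -0.0532]] [ 0.4357 -0.1416  0.014 ]
scene tip~ [0.4585 0.1006 0.012 ]
side tip~ [0.4605 0.0994 0.012 ]
timer [ 0.554 -0.117  0.03 ]
timer [ 0.555 -0.119  0.03 ]
tin [0.417 0.334 0.118]
tin [0.418 0.332 0.118]
lighter butt [0.341 0.052 0.01 ]
lighter butt [0.348 0.055 0.01 ]
```

View pics/scenec.png

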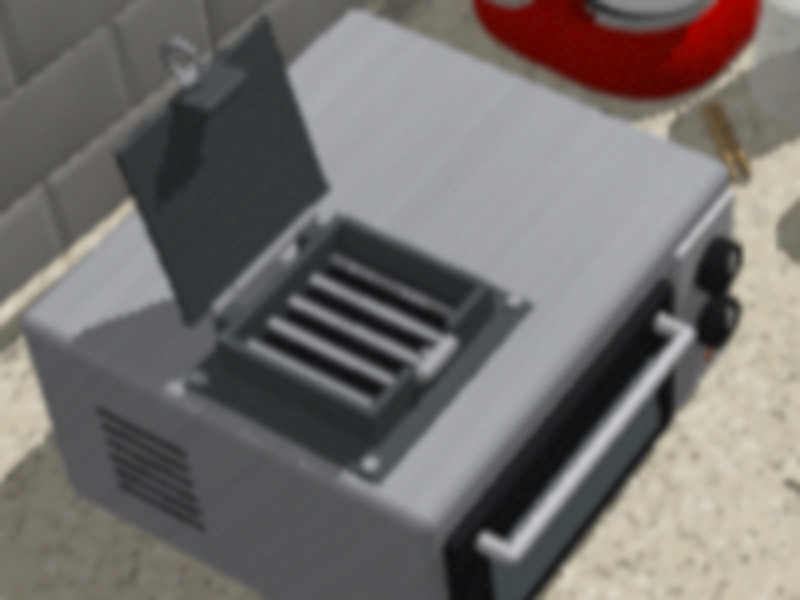

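View pics/sidec.png

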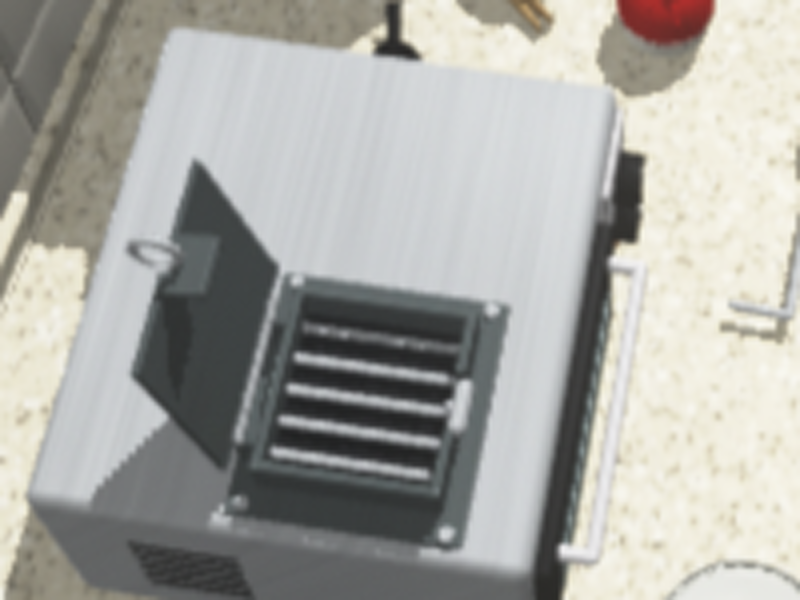

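The crops show the ring centre at about (182,58) in scene crop and (153,253) in side crop. The roof corners are clear in both, and the bent tip in the side crop runs from (787,315) to (730,305).

Run:
```python
from h import *
import pickle
D=pickle.load(open("d0.pkl","rb"))
o=dict(scene=(145,180),side=(165,205))
def px(n,u,v): return (D[n],o[n][0]+(u+.5)/4-.5,o[n][1]+(v+.5)/4-.5)
C=dict(scene=[(355,12),(730,172),(435,527),(28,320)],side=[(172,30),(614,92),(533,572),(33,495)])
W={}
for n in C:
    W[n]=np.array([plane(*px(n,*p),.17) for p in C[n]]); print(n,W[n].round(4).tolist())
local=np.array([[.135,-.15],[-.135,-.15],[-.135,.15],[.135,.15]])
P=np.vstack([W[n][:,:2] for n in W]);L=np.vstack([local,local])
a,b=P-P.mean(0),L-L.mean(0); yaw=np.arctan2((b[:,0]*a[:,1]-b[:,1]*a[:,0]).sum(),(a*b).sum())
c,s=np.cos(yaw),np.sin(yaw);Rz=np.array([[c,-s],[s,c]]);t=P.mean(0)
print("oven",t,"yaw",yaw,(P-(L@Rz.T+t)).round(4).tolist())
ring,e=tri(px("scene",182,58),px("side",153,253)); print("ring",ring,e)
print("ring local",Rz.T@(ring[:2]-t),ring[2])
for k,uv in dict(tipend=(730,306),corner=(787,316)).items(): print(k,plane(*px("side",*uv),.012))
# flap top corners / hinge
for k,a,b in (("flapR",(265,20),(195,162)),("flapL",(118,155),(135,375)),("hingeR",(328,190),(277,265)),("hingeL",(190,322),(222,468))):
    x,e=tri(px("scene",*a),px("side",*b)); print(k,Rz.T@(x[:2]-t),x[2],e)
```

```text
scene [[0.8139, 0.0648, 0.17], [0.5521, 0.0468, 0.17], [0.5316, 0.3335, 0.17], [0.7929, 0.3529, 0.17]]
side [[0.8171, 0.061, 0.17], [0.5546, 0.0427, 0.17], [0.5309, 0.3301, 0.17], [0.7943, 0.3496, 0.17]]
oven [0.67342472 0.19766216] yaw 0.07413072983759943 [[-0.0053, 0.0067], [0.0022, 0.0088], [0.0039, -0.0038], [-0.004, -0.0044], [-0.0021, 0.0029], [0.0047, 0.0046], [0.0032, -0.0071], [-0.0026, -0.0077]]
ring [0.72382656 0.27175773 0.33296861] [0.000620235712372184, 0.0006202357123722538]
ring local [0.05575115 0.07015916] 0.33296860522388094
tipend [0.46777585 0.08724413 0.012     ]
corner [0.43145339 0.08580825 0.012     ]
flapR [0.05456047 0.01047656] 0.31337695176905067 [0.0008905924078899916, 0.0008905924078898264]
flapL [0.05410257 0.12387288] 0.3133033722077283 [0.0010597861209257389, 0.001059786120925944]
hingeR [0.02954278 0.00970212] 0.2034786121653144 [0.0016559137114984088, 0.00165591371149831]
hingeL [0.02882605 0.12658351] 0.20961168496555563 [0.0006080615899275231, 0.0006080615899274639]
```

```bash
R="0,0,-1.24,0.3727,-0.3764"; python3 shift.py '[[0,0,-0.15,0.04,-0.04,0,0.06],[0,0,-0.3,0.08,-0.08,0,0.06],[0,0,-0.45,0.12,-0.12,0,0.06],[0,0,-0.6,0.16,-0.16,0,0.06],[0,0,-0.75,0.2,-0.2,0,0.06],[0,0,-0.9,0.24,-0.24,0,0.06],[0,0,-1.05,0.28,-0.28,0,0.06],[0,0,-1.15,0.32,-0.32,0.03,0.06],[0,0,-1.24,0.355,-0.36,0.07,0.06],[0,0,-1.24,0.3727,-0.3764,0.1,0.06]]' && python3 shift.py '[[0,0,0,0,0,0,0.06],[0,0,0,0,0,0,0.06]]'
python3 - <<'E'
from h import *
s=bot.sense();print(s["q"].round(2),R.from_quat(s["eef_rot"]).as_matrix().round(3))
d=bot.snapshot("wrist");cv2.imwrite("pics/w1.png",d["frame"][:,:,::-1])
E
```

```text
clock: 1.45
ee_pos: [0.4357, -0.1038, 0.1217]
eef_rot: [0.699, 0.715, 0.0, 0.0]
force: [0.4, -0.4, -0.8]
grip_width: 0.0603
grip_force: 0.0
clock: 1.7
ee_pos: [0.4353, -0.1071, 0.1231]
eef_rot: [0.701, 0.713, -0.0, 0.0]
force: [0.7, -0.1, 0.2]
grip_width: 0.06
grip_force: 0.0
[ 0.73  0.07 -0.6   2.    0.04  1.08  0.13] [[-0.017  1.     0.   ]
 [ 1.     0.017 -0.   ]
 [-0.     0.    -1.   ]]
```

View pics/w1.png

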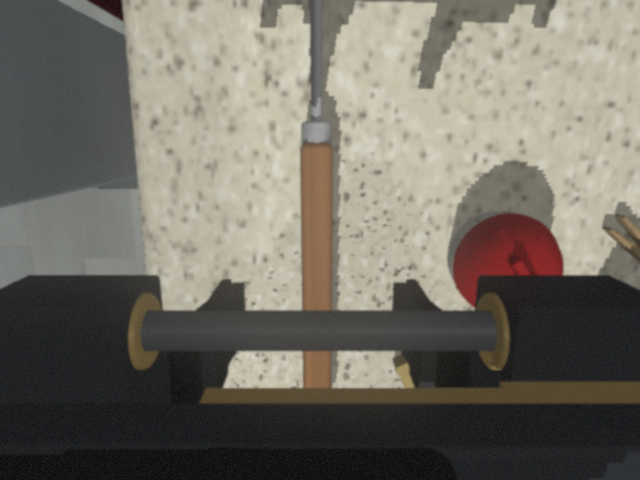

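The wrist view shows the grip centred between the fingers at column 316, with the shaft aligned and the wood front at row 143; next I descend and grip.

```bash
python3 - <<'E'
from h import *
d=bot.snapshot("wrist"); print(plane(d,316,143,.02),plane(d,316,20,.014))
E
python3 shift.py '[[0,0,0,0,0,0.03,0.06],[0,0,0,0,0,0.06,0.06],[0,0,0,0,0,0.09,0.06],[0,0,0,0,0,0.11,0.06],[0,0,0,0,0,0.118,0.06],[0,0,0,0,0,0.118,0.06],[0,0,0,0,0,0.118,0.015],[0,0,0,0,0,0.118,0.015],[0,0,0,0,0,0.118,0.015],[0,0,0,0,0,0.118,0.015]]' 60
```

```text
[ 0.43139868 -0.04448847  0.02      ] [0.43034915 0.02512046 0.014     ]
clock: 3.05
ee_pos: [0.4354, -0.1063, 0.0047]
eef_rot: [0.701, 0.713, 0.0, 0.0]
force: [-0.2, 0.4, 1.4]
grip_width: 0.0277
grip_force: 0.0
```

```bash
python3 shift.py '[[0,0,0,0,0,0,0.015],[0,0,0,0,0,0,0.015],[0,0,0,0,0,0,0.015]]' 60
python3 - <<'E'
from h import *
import pickle
D=pickle.load(open("d0.pkl","rb")); print(tri((D["scene"],275,97),(D["side"],275,159)))
s=bot.sense();print(s["q"].round(2))
E
```

```text
clock: 3.42
ee_pos: [0.4352, -0.1063, 0.0046]
eef_rot: [0.701, 0.713, -0.0, -0.0]
force: [-0.9, 0.8, 2.2]
grip_width: 0.0199
grip_force: 60.0
(array([0.60880635, 0.13697053, 0.52313115]), [0.0004992232381942522, 0.0004992232381941843])
[ 0.68  0.26 -0.58  2.1   0.2   0.83 -0.  ]
```

```bash
python3 shift.py '[[0,0,0,0,0,-0.03,0.015],[0,0,0,0,0,-0.07,0.015],[0,0,0,0.02,0.01,-0.12,0.015],[0,0,0,0.05,0.02,-0.17,0.015],[0,0,0,0.09,0.03,-0.22,0.015],[0,0,0,0.13,0.03,-0.27,0.015],[0,0,0,0.17,0.04,-0.31,0.015],[0,0,0,0.2,0.05,-0.34,0.015],[0,0,0,0.22,0.05,-0.36,0.015],[0,0,0,0.22,0.05,-0.36,0.015]]' && python3 shift.py '[[0,0,0.08,0.01,0.005,0,0.015],[0,0,0.22,0.03,0.01,0,0.015],[0,0,0.38,0.06,0.015,0,0.015],[0,0,0.54,0.09,0.02,0,0.015],[0,0,0.7,0.11,0.025,-0.005,0.015],[0,0,0.86,0.13,0.03,-0.005,0.015],[0,0,1.02,0.15,0.035,-0.01,0.015],[0,0,1.18,0.17,0.04,-0.01,0.015],[0,0,1.34,0.19,0.045,-0.015,0.015],[0,0,1.45,0.2,0.05,-0.015,0.015]]' && python3 shift.py '[[0,0,0,0,0,0,0.015],[0,0,0,0,0,0,0.015]]'; python3 -c "
from h import *
s=bot.sense();print(s['q'].round(2),R.from_quat(s['eef_rot']).as_matrix().round(3))"
```

```text
clock: 4.68
ee_pos: [0.4814, 0.1164, 0.3653]
eef_rot: [0.7, 0.715, 0.001, 0.0]
force: [0.6, 0.4, -2.1]
grip_width: 0.0196
grip_force: 60.0
clock: 5.92
ee_pos: [0.528, 0.3152, 0.378]
eef_rot: [0.998, 0.067, -0.001, 0.001]
force: [-0.5, 1.0, -1.1]
grip_width: 0.0195
grip_force: 60.0
clock: 6.18
ee_pos: [0.5279, 0.3142, 0.3787]
eef_rot: [0.998, 0.07, -0.0, 0.001]
force: [0.5, -0.1, -1.3]
grip_width: 0.0198
grip_force: 60.0
[-0.07  0.37 -0.78  1.17  0.26  1.7  -2.21] [[ 0.99   0.14  -0.001]
 [ 0.14  -0.99  -0.001]
 [-0.001  0.001 -1.   ]]
```

```bash
python3 shift.py '[[0,0,0.03,0.002,-0.008,0,0.015],[0,0,0.066,0.003,-0.018,0.01,0.015],[0,0,0.066,0.003,-0.018,0.03,0.015],[0,0,0.066,0.003,-0.018,0.045,0.015],[0,0,0.066,0.003,-0.018,0.055,0.015],[0,0,0.066,0.003,-0.018,0.055,0.015],[0,0,0.066,0.003,-0.018,0.055,0.015]]'
python3 - <<'E'
from h import *
import pickle
D={n:bot.snapshot(n) for n in("scene","side")}; pickle.dump(D,open("d1.pkl","wb"))
im=[]
for n,(x,y) in dict(scene=(150,160),side=(165,240)).items():
    c=D[n]["frame"][y:y+75,x:x+100,::-1]; im.append(cv2.resize(c,(800,600),interpolation=cv2.INTER_CUBIC)[:,:,:])
im=[cv2.resize(i,(400,300)) for i in im]
cv2.imwrite("pics/p2.png",np.hstack([np.vstack([cv2.resize(i,(600,450))[:,:] for i in im])])[:900][:, :])
a=[cv2.resize(D[n]["frame"][y:y+75,x:x+100,::-1],(533,400),interpolation=cv2.INTER_CUBIC)[:300] for n,(x,y) in dict(scene=(150,165),side=(165,245)).items()]
cv2.imwrite("pics/p2.png",np.vstack(a))
E
```

```text
clock: 7.05
ee_pos: [0.5283, 0.3337, 0.3252]
eef_rot: [0.999, 0.036, 0.0, -0.0]
force: [0.1, 0.3, -2.5]
grip_width: 0.0197
grip_force: 60.0
```

View pics/p2.png

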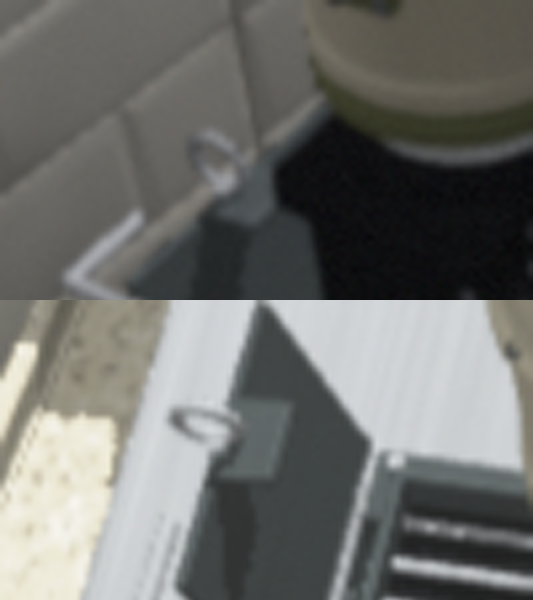

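The crop shows the ring centre at scene crop (214,157) and side crop (207,122 within its half). The tip end is at scene crop (137,214) and its corner at (72,280), so I compare that with the pose-predicted tip.

Run:
```python
from h import *
import pickle
D=pickle.load(open("d1.pkl","rb"));s=bot.sense();T=R.from_quat(s["eef_rot"]).as_matrix();p=s["ee_pos"]
k=100/533
f=lambda n,u,v:(D[n],dict(scene=150,side=165)[n]+(u+.5)*k-.5,dict(scene=165,side=245)[n]+(v+.5)*k-.5)
ring,e=tri(f("scene",214,157),f("side",207,122));print("ring",ring,e)
rod=lambda x,y,z:p+T@np.array([x,-y,-(z-.005)])
for nm,q in dict(end=(.188,-.039,.012),corner=(.19,0,.012)).items():
    w=rod(*q);print(nm,w,"scene crop",((proj(D["scene"],w)-[150,165]+.5)/k),"side px",proj(D["side"],w))
x0,y0=130,290
c=D["side"]["frame"][y0-20:y0+55,165:265,::-1];cv2.imwrite("pics/p3.png",cv2.resize(c,(800,600),interpolation=cv2.INTER_CUBIC))
```

```text
ring [0.72286408 0.27230171 0.33461553] [0.001513087555789597, 0.001513087555789623]
end [0.71859104 0.30872072 0.33234155] scene crop [156.81611154 220.96833976] side px [198.74935809 286.56814609]
corner [0.71774295 0.34776276 0.33236148] scene crop [ 79.32447435 284.49049234] side px [191.91445261 306.10582314]
```

View pics/p3.png

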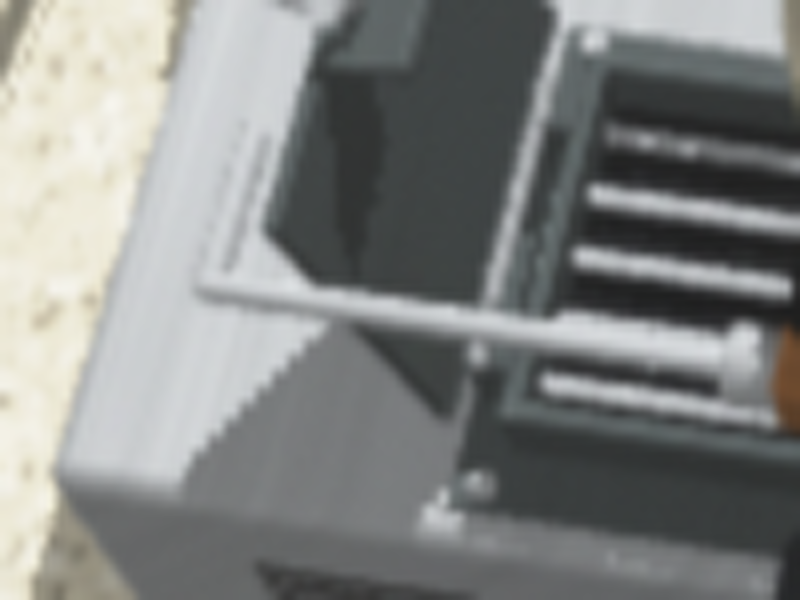

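The side crop shows the bent corner at about (205,285) and the tip end at about (252,132).

```bash
cat > m.py <<'E'
from h import *
import pickle
D=pickle.load(open("d1.pkl","rb"))
k=100/533
f=lambda n,u,v:(D[n],dict(scene=150,side=165)[n]+(u+.5)*k-.5,dict(scene=165,side=245)[n]+(v+.5)*k-.5)
g=lambda u,v:(D["side"],165+(u+.5)/8-.5,270+(v+.5)/8-.5)
for nm,a,b in (("ring",f("scene",214,157),f("side",207,122)),("corner",f("scene",72,280),g(205,285)),("end",f("scene",137,214),g(252,132))): print(nm,*tri(a,b))
E
python3 m.py
```

```text
ring [0.72286408 0.27230171 0.33461553] [0.001513087555789597, 0.001513087555789623]
corner [0.72179561 0.34683199 0.33148101] [0.00035182257570442565, 0.0003518225757047214]
end [0.72294186 0.31145474 0.33599032] [0.0012603607620338348, 0.0012603607620336943]
```

```bash
python3 shift.py '[[0,0,0,-0.0015,0,0,0.015],[0,0,0,-0.003,0.006,0,0.015],[0,0,0,-0.003,0.012,0,0.015],[0,0,0,-0.003,0.02,0,0.015],[0,0,0,-0.003,0.026,0,0.015],[0,0,0,-0.003,0.032,0,0.015],[0,0,0,-0.003,0.038,0,0.015],[0,0,0,-0.003,0.044,0,0.015],[0,0,0,-0.003,0.044,0,0.015]]'
python3 - <<'E'
from h import *
import pickle
D={n:bot.snapshot(n) for n in("scene","side")}; pickle.dump(D,open("d2.pkl","wb"))
a=[cv2.resize(D[n]["frame"][y:y+50,x:x+100,::-1],(800,400),interpolation=cv2.INTER_CUBIC)[:300] for n,(x,y) in dict(scene=(150,170),side=(165,250)).items()]
cv2.imwrite("pics/p4.png",np.vstack(a))
E
```

```text
clock: 8.28
ee_pos: [0.5286, 0.289, 0.3246]
eef_rot: [0.999, 0.036, 0.0, 0.0]
force: [-0.1, -0.3, -1.7]
grip_width: 0.0195
grip_force: 60.0
```

View pics/p4.png

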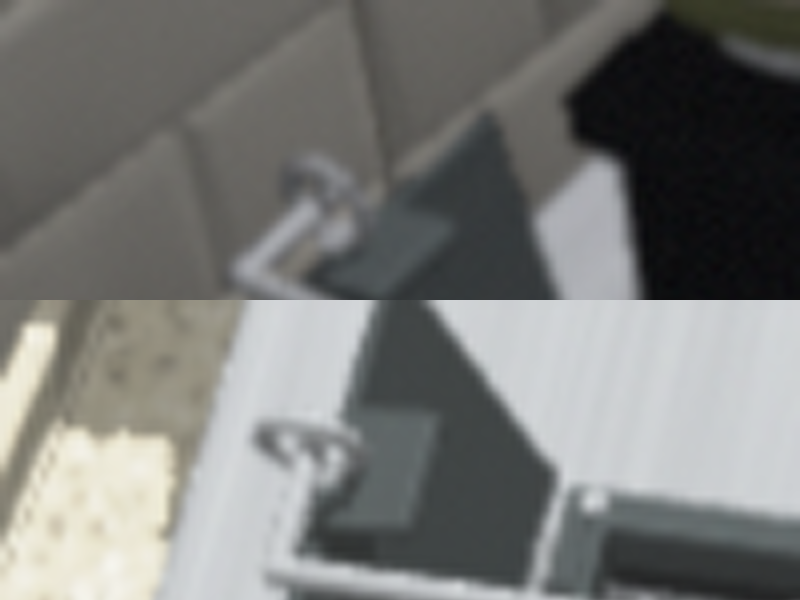

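The tip is inside the ring in both views (scene crop (315,195), side crop (308,450)), so I insert a further 12 mm and start the swing.

```bash
python3 shift.py '[[0,0,0,0,0.006,0,0.015],[0,0,0,0,0.012,0,0.015],[0,0,0,0,0.012,0,0.015]]' && python3 shift.py '[[0,0,0,-0.008,0,-0.0012,0.015],[0,0,0,-0.0167,0,-0.0024,0.015],[0,0,0,-0.0265,0,-0.0026,0.015],[0,0,0,-0.0362,0,-0.0025,0.015],[0,0,0,-0.046,0,-0.0015,0.015],[0,0,0,-0.0555,0,0.0003,0.015],[0,0,0,-0.065,0,0.003,0.015],[0,0,0,-0.0741,0,0.006,0.015],[0,0,0,-0.083,0,0.01,0.015],[0,0,0,-0.0917,0,0.0144,0.015]]'
python3 - <<'E'
from h import *
import pickle
D={n:bot.snapshot(n) for n in("scene","side")}; pickle.dump(D,open("d3.pkl","wb"))
a=[cv2.resize(D[n]["frame"][y:y+75,x:x+100,::-1],(400,300),interpolation=cv2.INTER_CUBIC) for n,(x,y) in dict(scene=(160,175),side=(185,245)).items()]
cv2.imwrite("pics/p5.png",np.hstack(a))
E
```

```text
clock: 8.75
ee_pos: [0.5295, 0.2769, 0.3246]
eef_rot: [0.999, 0.036, 0.0, 0.0]
force: [-0.0, 0.3, -1.4]
grip_width: 0.0196
grip_force: 60.0
clock: 10.0
ee_pos: [0.4371, 0.2709, 0.3098]
eef_rot: [0.999, 0.036, -0.0, 0.0]
force: [0.5, -0.1, -2.0]
grip_width: 0.0195
grip_force: 60.0
```

View pics/p5.png

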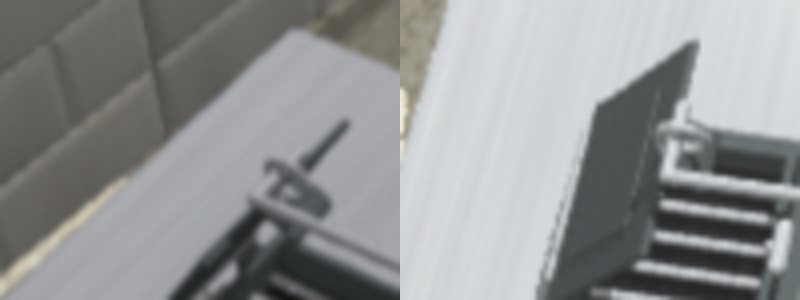

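The flap follows, hooked (side crop: ring with the tip through it at (680,145)). Continuing down, slower near the end.

```bash
python3 shift.py '[[0,0,0,-0.0083,0,0.0051,0.015],[0,0,0,-0.0161,0,0.0109,0.015],[0,0,0,-0.0235,0,0.0173,0.015],[0,0,0,-0.0304,0,0.0241,0.015],[0,0,0,-0.0368,0,0.0315,0.015],[0,0,0,-0.0426,0,0.0393,0.015],[0,0,0,-0.0478,0,0.0476,0.015],[0,0,0,-0.0524,0,0.0562,0.015],[0,0,0,-0.0563,0,0.0651,0.015],[0,0,0,-0.0595,0,0.0743,0.015]]' && python3 shift.py '[[0,0,0,-0.0013,0,0.0045,0.015],[0,0,0,-0.0025,0,0.0094,0.015],[0,0,0,-0.0035,0,0.014,0.015],[0,0,0,-0.0043,0,0.019,0.015],[0,0,0,-0.0047,0,0.0225,0.015],[0,0,0,-0.005,0,0.0255,0.015],[0,0,0,-0.0053,0,0.028,0.015],[0,0,0,-0.0055,0,0.0295,0.015],[0,0,0,-0.0055,0,0.0295,0.015]]'
python3 - <<'E'
from h import *
import pickle
D={n:bot.snapshot(n) for n in("scene","side")}; pickle.dump(D,open("d4.pkl","wb"))
a=[cv2.resize(D[n]["frame"][y:y+75,x:x+100,::-1],(400,300),interpolation=cv2.INTER_CUBIC) for n,(x,y) in dict(scene=(180,215),side=(215,255)).items()]
cv2.imwrite("pics/p6.png",np.hstack(a))
E
```

```text
clock: 11.35
ee_pos: [0.3782, 0.2666, 0.2352]
eef_rot: [0.999, 0.036, 0.0, 0.0]
force: [-0.2, -0.9, -2.8]
grip_width: 0.0195
grip_force: 60.0
clock: 12.48
ee_pos: [0.373, 0.2662, 0.2063]
eef_rot: [0.999, 0.036, 0.0, 0.0]
force: [0.1, -0.1, -0.8]
grip_width: 0.0195
grip_force: 60.0
```

View pics/p6.png

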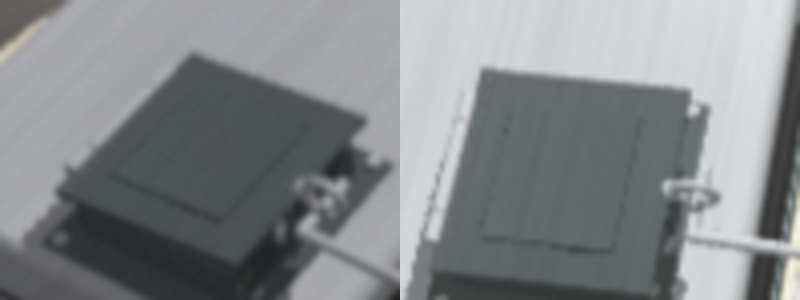

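The flap is down, resting nearly shut, with the tip still in the ring at (320,200). I unhook sideways, rise, and move over the flap edge.

```bash
python3 shift.py '[[0,0,0,0,0,-0.002,0.015],[0,0,0,0,-0.008,-0.002,0.015],[0,0,0,0,-0.016,-0.002,0.015],[0,0,0,0,-0.025,-0.002,0.015],[0,0,0,0,-0.034,-0.002,0.015],[0,0,0,0,-0.043,-0.002,0.015],[0,0,0,0,-0.052,-0.002,0.015],[0,0,0,0,-0.052,-0.01,0.015],[0,0,0,0,-0.052,-0.03,0.015],[0,0,0,0,-0.052,-0.047,0.015]]' && python3 shift.py '[[0,0.02,0,0,0,-0.003,0.015],[0,0.04,0,0.02,0.005,-0.003,0.015],[0,0.07,0,0.05,0.015,-0.003,0.015],[0,0.07,0,0.08,0.025,-0.003,0.015],[0,0.07,0,0.105,0.035,-0.003,0.015],[0,0.07,0,0.117,0.037,-0.003,0.015],[0,0.07,0,0.117,0.037,-0.003,0.015],[0,0.07,0,0.117,0.037,-0.003,0.015]]'
```

```text
clock: 13.82
ee_pos: [0.3693, 0.318, 0.2545]
eef_rot: [0.999, 0.036, 0.0, -0.0]
force: [-0.2, 0.4, -1.6]
grip_width: 0.0194
grip_force: 60.0
clock: 14.82
ee_pos: [0.4876, 0.2904, 0.2563]
eef_rot: [0.999, 0.037, 0.035, -0.001]
force: [-0.1, 0.0, -1.4]
grip_width: 0.0201
grip_force: 60.0
```

```bash
python3 shift.py '[[0,0,0,-0.001,0,0.015,0.015],[0,0,0,-0.002,0,0.03,0.015],[0,0,0,-0.003,0,0.038,0.015],[0,0,0,-0.003,0,0.041,0.015],[0,0,0,-0.003,0,0.041,0.015]]' && python3 shift.py '[[0,0,0,0,0,0.002,0.015],[0,0,0,0,0,0.004,0.015],[0,0,0,0,0,0.006,0.015],[0,0,0,0,0,0.006,0.015]]' && python3 shift.py '[[0,0,0,0,0,0.002,0.015],[0,0,0,0,0,0.004,0.015],[0,0,0,0,0,0.004,0.015]]'
```

```text
clock: 15.45
ee_pos: [0.4884, 0.2897, 0.2152]
eef_rot: [0.999, 0.036, 0.035, -0.001]
force: [0.3, 0.5, -1.3]
grip_width: 0.0199
grip_force: 60.0
clock: 15.95
ee_pos: [0.4888, 0.2897, 0.2091]
eef_rot: [0.999, 0.036, 0.035, -0.001]
force: [0.4, 0.6, -1.0]
grip_width: 0.0193
grip_force: 60.0
clock: 16.32
ee_pos: [0.4892, 0.29, 0.2056]
eef_rot: [0.999, 0.036, 0.035, -0.001]
force: [-2.8, -0.2, 2.6]
grip_width: 0.0198
grip_force: 60.0
```

```bash
python3 shift.py '[[0,0,0,0,0,0.001,0.015],[0,0,0,0,0,0.002,0.015],[0,0,0,0,0,0.002,0.015]]' && python3 shift.py '[[0,0,0,0,0,0.001,0.015],[0,0,0,0,0,0.002,0.015],[0,0,0,0,0,0.002,0.015]]'; python3 -c "
from h import *
s=bot.sense();print(s['force'],s['ft_torque'])"
```

```text
clock: 16.7
ee_pos: [0.4893, 0.29, 0.2037]
eef_rot: [0.999, 0.036, 0.035, -0.001]
force: [-4.2, -0.8, 5.9]
grip_width: 0.0194
grip_force: 60.0
clock: 17.08
ee_pos: [0.4894, 0.29, 0.2017]
eef_rot: [0.999, 0.036, 0.035, -0.001]
force: [-4.8, -1.2, 4.9]
grip_width: 0.0196
grip_force: 60.0
[-4.78366591 -1.24678031  4.9121511 ] [-0.15807145  0.1702771  -0.11526216]
```

```bash
python3 shift.py '[[0,0,0,-0.001,0,0,0.015],[0,0,0,-0.0015,0,0.0005,0.015],[0,0,0,-0.0015,0,0.0005,0.015]]' && python3 shift.py '[[0,0,0,0,0,0.001,0.015],[0,0,0,-0.0002,0,0.002,0.015],[0,0,0,-0.0002,0,0.002,0.015]]'&& python3 shift.py '[[0,0,0,0,0,0.001,0.015],[0,0,0,-0.0002,0,0.002,0.015],[0,0,0,-0.0002,0,0.002,0.015]]'
```

```text
clock: 17.45
ee_pos: [0.4888, 0.2898, 0.2012]
eef_rot: [0.999, 0.036, 0.036, -0.002]
force: [3.5, 0.3, 5.6]
grip_width: 0.0196
grip_force: 60.0
clock: 17.82
ee_pos: [0.4888, 0.2898, 0.1992]
eef_rot: [0.999, 0.036, 0.036, -0.002]
force: [2.8, -0.3, 5.6]
grip_width: 0.0194
grip_force: 60.0
clock: 18.2
ee_pos: [0.4888, 0.2898, 0.1973]
eef_rot: [0.999, 0.036, 0.036, -0.002]
force: [3.6, -0.8, 5.6]
grip_width: 0.0198
grip_force: 60.0
```

```bash
python3 shift.py '[[0,0,0,0.0002,0,0.001,0.015],[0,0,0,0.0003,0,0.002,0.015],[0,0,0,0.0003,0,0.002,0.015]]'&& python3 shift.py '[[0,0,0,0,0,0.001,0.015],[0,0,0,-0.0002,0,0.002,0.015],[0,0,0,-0.0002,0,0.002,0.015]]'; python3 -c "
from h import *
import pickle
D={n:bot.snapshot(n) for n in('scene','side')};pickle.dump(D,open('d5.pkl','wb'))"
```

```text
clock: 18.58
ee_pos: [0.4889, 0.2898, 0.1952]
eef_rot: [0.999, 0.036, 0.036, -0.002]
force: [1.5, 0.3, 5.4]
grip_width: 0.0194
grip_force: 60.0
clock: 18.95
ee_pos: [0.4891, 0.2898, 0.1932]
eef_rot: [0.999, 0.036, 0.036, -0.002]
force: [2.4, 0.2, 6.4]
grip_width: 0.0196
grip_force: 60.0
```

```bash
cat > flow.py <<'E'
from h import *
import pickle,sys
A=pickle.load(open("d4.pkl","rb"));B=pickle.load(open(sys.argv[1],"rb"))
t=np.array([.6734,.1977]);c,s=np.cos(.074),np.sin(.074)
w=lambda x,y,z:[t[0]+c*x-s*y,t[1]+s*x+c*y,z]
P=dict(scene=[(271,245.5),(228,228.6)],side=[(287.5,277.5),(236,272.5)])
for n in P:
    g=[cv2.cvtColor(D[n]["frame"],cv2.COLOR_RGB2GRAY) for D in(A,B)]
    q,st,er=cv2.calcOpticalFlowPyrLK(g[0],g[1],np.float32(P[n]).reshape(-1,1,2),None,winSize=(9,9),maxLevel=2)
    e=[proj(A[n],w(.026-.118*np.cos(a),.012,.2045+.118*np.sin(a))) for a in(.1,0)]
    print(n,(q[:,0]-P[n]).round(2).tolist(),st.ravel(),er.ravel(),"expected if shut",(e[1]-e[0]).round(2),e[0])
E
python3 flow.py d5.pkl
```

```text
scene [[60.22, -2.45], [-0.03, -0.24]] [1 1] [26.956404   3.4656637] expected if shut [0.52 3.96] [273.20792175 244.62508326]
side [[0.03, 0.03], [0.07, 0.01]] [1 1] [1.2037038 0.8553241] expected if shut [0.51 2.4 ] [288.69944317 277.93955668]
```

```bash
cat > shaft.py <<'E'
from h import *
import pickle,sys
D=pickle.load(open(sys.argv[1],"rb"));A=pickle.load(open("d4.pkl","rb"))
s=bot.sense();p=s["ee_pos"];u=np.array([np.cos(.073),np.sin(.073),0]);v=np.array([-u[1],u[0],0])
for n,box in dict(side=(225,262,300,325),scene=(185,225,275,285)).items():
    x0,y0,x1,y1=box
    f=[cv2.cvtColor(X[n]["frame"],cv2.COLOR_RGB2GRAY).astype(int) for X in(A,D)]
    m=((f[1]>150)&(f[0]<115)).astype(np.uint8);k=np.zeros_like(m);k[y0:y1,x0:x1]=m[y0:y1,x0:x1]
    nn,l,st,_=cv2.connectedComponentsWithStats(k)
    if nn<2: continue
    i=1+st[1:,4].argmax();ys,xs=np.where(l==i);print(n,st[1:].tolist())
    for c in sorted(set(xs))[::4]:
        r=ys[xs==c];e,q=ray(D[n],c,r.mean());w=e+q*((p-e)@v)/(q@v)
        print(c,r.min(),r.max(),"rod x",round(float((w-p)@u),4),"z-tcp",round(float(w[2]-p[2]),4),"z",round(float(w[2]),4))
E
python3 shaft.py d5.pkl
```

```text
side [[228, 289, 57, 32, 217]]
228 304 307 rod x 0.188 z-tcp 0.0587 z 0.252
232 289 308 rod x 0.1732 z-tcp 0.1068 z 0.3
236 307 309 rod x 0.1729 z-tcp 0.0515 z 0.2448
240 308 310 rod x 0.1652 z-tcp 0.0493 z 0.2426
244 309 311 rod x 0.1574 z-tcp 0.0471 z 0.2404
248 310 312 rod x 0.1495 z-tcp 0.0448 z 0.2381
252 311 313 rod x 0.1417 z-tcp 0.0426 z 0.2359
256 312 314 rod x 0.1338 z-tcp 0.0404 z 0.2336
260 313 314 rod x 0.1257 z-tcp 0.0409 z 0.2342
264 313 315 rod x 0.1175 z-tcp 0.0415 z 0.2348
268 314 316 rod x 0.1096 z-tcp 0.0393 z 0.2325
272 315 317 rod x 0.1017 z-tcp 0.037 z 0.2303
276 316 318 rod x 0.0938 z-tcp 0.0348 z 0.228
280 317 319 rod x 0.0858 z-tcp 0.0325 z 0.2258
284 318 320 rod x 0.0778 z-tcp 0.0302 z 0.2235
```

Numeric check: the flap has not moved and the rod slipped about 0.18 rad nose-up, with contact about 85 mm out. I raise, level the rod again, and press with the grip's front end (short lever).

```bash
python3 shift.py '[[0,0,0,0,0,-0.015,0.015],[0,0,0,0,0,-0.035,0.015],[0,-0.06,0,0.004,0,-0.055,0.015],[0,-0.12,0,0.012,0,-0.058,0.015],[0,-0.18,0,0.024,0,-0.058,0.015],[0,-0.18,0,0.034,0,-0.058,0.015],[0,-0.18,0,0.038,0,-0.058,0.015],[0,-0.18,0,0.038,0,-0.058,0.015]]'
python3 - <<'E'
from h import *
import pickle
s=bot.sense();print(s['force'],s['ft_torque'],R.from_quat(s["eef_rot"]).as_matrix().round(3))
D={n:bot.snapshot(n) for n in('scene','side')};pickle.dump(D,open('d6.pkl','wb'))
E
python3 shaft.py d6.pkl; python3 flow.py d6.pkl
```

```text
clock: 20.05
ee_pos: [0.5215, 0.2925, 0.2536]
eef_rot: [0.998, 0.037, -0.054, 0.002]
force: [-0.1, 0.3, -1.6]
grip_width: 0.0199
grip_force: 60.0
[-0.07690679  0.32738608 -1.58656536] [ 0.03756089 -0.16331403  0.03315099] [[ 0.991  0.073 -0.109]
 [ 0.073 -0.997 -0.008]
 [-0.109 -0.    -0.994]]
side [[228, 302, 39, 8, 108]]
228 304 304 rod x 0.1543 z-tcp 0.0072 z 0.2608
232 302 304 rod x 0.1451 z-tcp 0.0158 z 0.2694
236 303 305 rod x 0.1375 z-tcp 0.0137 z 0.2673
240 304 305 rod x 0.1295 z-tcp 0.0142 z 0.2678
244 304 306 rod x 0.1215 z-tcp 0.0148 z 0.2684
248 305 307 rod x 0.1139 z-tcp 0.0126 z 0.2662
252 305 307 rod x 0.1057 z-tcp 0.0158 z 0.2694
256 306 308 rod x 0.098 z-tcp 0.0137 z 0.2673
260 307 308 rod x 0.0901 z-tcp 0.0142 z 0.2678
264 307 309 rod x 0.0822 z-tcp 0.0147 z 0.2683
scene [[216, 245, 1, 1, 1], [218, 246, 1, 1, 1]]
216 245 245 rod x 0.1215 z-tcp 0.0102 z 0.2638
scene [[373.77, -232.59], [-60.75, -233.64]] [0 0] [3.2284768e-07 1.3978649e+00] expected if shut [0.52 3.96] [273.20792175 244.62508326]
side [[254.61, -206.68], [0.01, -0.11]] [1 1] [35.56327   2.519676] expected if shut [0.51 2.4 ] [288.69944317 277.93955668]
```

```bash
python3 shift.py '[[0,0,0,0.0015,0,0.014,0.015],[0,0,0,0.003,0,0.026,0.015],[0,0,0,0.0032,0,0.029,0.015],[0,0,0,0.0034,0,0.031,0.015],[0,0,0,0.0034,0,0.031,0.015]]' && python3 shift.py '[[0,0,0,0.0002,0,0.002,0.015],[0,0,0,0.0004,0,0.004,0.015],[0,0,0,0.0004,0,0.004,0.015]]' && python3 shift.py '[[0,0,0,0.0001,0,0.001,0.015],[0,0,0,0.0002,0,0.002,0.015],[0,0,0,0.0002,0,0.002,0.015]]'
```

```text
clock: 20.78
ee_pos: [0.522, 0.2922, 0.2221]
eef_rot: [0.998, 0.036, -0.055, 0.002]
force: [0.8, -0.2, -1.5]
grip_width: 0.0197
grip_force: 60.0
clock: 21.15
ee_pos: [0.5219, 0.2924, 0.2188]
eef_rot: [0.998, 0.036, -0.055, 0.002]
force: [-2.8, -1.0, 4.5]
grip_width: 0.0196
grip_force: 60.0
clock: 21.52
ee_pos: [0.5218, 0.2924, 0.2159]
eef_rot: [0.998, 0.036, -0.055, 0.002]
force: [-2.0, -0.1, 2.1]
grip_width: 0.0194
grip_force: 60.0
```

```bash
python3 shift.py '[[0,0,0,0.0001,0,0.001,0.015],[0,0,0,0.0001,0,0.002,0.015],[0,0,0,0.0001,0,0.002,0.015]]' && python3 shift.py '[[0,0,0,0.0001,0,0.001,0.015],[0,0,0,0.0002,0,0.002,0.015],[0,0,0,0.0002,0,0.002,0.015]]' && python3 shift.py '[[0,0,0,0.0001,0,0.001,0.015],[0,0,0,0.0002,0,0.002,0.015],[0,0,0,0.0002,0,0.002,0.015]]'
```

```text
clock: 21.9
ee_pos: [0.5218, 0.2919, 0.2135]
eef_rot: [0.998, 0.036, -0.055, 0.002]
force: [0.2, -0.1, -1.7]
grip_width: 0.0192
grip_force: 60.0
clock: 22.28
ee_pos: [0.5217, 0.2919, 0.2116]
eef_rot: [0.998, 0.036, -0.055, 0.002]
force: [0.5, 0.2, -1.3]
grip_width: 0.0196
grip_force: 60.0
clock: 22.65
ee_pos: [0.5217, 0.2921, 0.2098]
eef_rot: [0.998, 0.036, -0.055, 0.002]
force: [0.7, -0.5, -0.8]
grip_width: 0.0195
grip_force: 60.0
```

The force fell away, so the catch snapped. I follow down to a firm light contact to confirm it is seated.

```bash
python3 shift.py '[[0,0,0,0.0001,0,0.001,0.015],[0,0,0,0.0002,0,0.002,0.015],[0,0,0,0.0002,0,0.002,0.015]]' && python3 shift.py '[[0,0,0,0.0001,0,0.001,0.015],[0,0,0,0.0001,0,0.001,0.015]]'
```

```text
clock: 23.02
ee_pos: [0.5217, 0.2922, 0.2082]
eef_rot: [0.998, 0.036, -0.055, 0.002]
force: [-1.6, -0.4, 1.0]
grip_width: 0.0193
grip_force: 60.0
clock: 23.28
ee_pos: [0.5216, 0.2923, 0.2077]
eef_rot: [0.998, 0.036, -0.055, 0.002]
force: [-2.7, -1.7, 6.4]
grip_width: 0.0194
grip_force: 60.0
```

```bash
python3 shift.py '[[0,0,0,-0.001,0,-0.01,0.015],[0,0,0,-0.003,0,-0.03,0.015],[0,0,0,-0.0055,0,-0.05,0.015],[0,0,0,-0.006,0,-0.055,0.015],[0,0,0,-0.006,0,-0.055,0.015]]'
python3 - <<'E'
from h import *
import pickle
D={n:bot.snapshot(n) for n in('scene','side')};pickle.dump(D,open('d7.pkl','wb'))
E
python3 shaft.py d7.pkl
python3 shift.py '[[0,0,0,-0.01,0,-0.02,0.015],[0,0,0,-0.04,0,-0.05,0.015],[0,0,0,-0.08,0,-0.08,0.015],[0,0,0,-0.11,0,-0.1,0.015],[0,0,0,-0.12,0,-0.1,0.015],[0,0,0,-0.12,0,-0.1,0.015]]'
python3 - <<'E'
from h import *
import pickle
D={n:bot.snapshot(n) for n in('scene','side')};pickle.dump(D,open('d8.pkl','wb'))
E
python3 flow.py d8.pkl; python3 -c "
from h import *
print(bot.sense()['q'].round(2))"
```

```text
clock: 23.9
ee_pos: [0.5219, 0.2922, 0.2625]
eef_rot: [0.998, 0.036, -0.055, 0.002]
force: [0.6, -0.4, -1.9]
grip_width: 0.0194
grip_force: 60.0
side [[256, 275, 3, 1, 3], [263, 276, 2, 1, 2], [229, 300, 37, 8, 105]]
229 300 302 rod x 0.1499 z-tcp 0.0147 z 0.2763
233 301 302 rod x 0.1419 z-tcp 0.0152 z 0.2768
237 301 303 rod x 0.134 z-tcp 0.0157 z 0.2773
241 302 304 rod x 0.1265 z-tcp 0.0136 z 0.2752
245 302 304 rod x 0.1182 z-tcp 0.0168 z 0.2784
249 303 305 rod x 0.1107 z-tcp 0.0147 z 0.2763
253 304 306 rod x 0.1031 z-tcp 0.0126 z 0.2742
257 304 306 rod x 0.0949 z-tcp 0.0157 z 0.2773
261 305 307 rod x 0.0874 z-tcp 0.0136 z 0.2752
265 306 307 rod x 0.0795 z-tcp 0.0141 z 0.2757
scene [[216, 242, 1, 1, 1], [274, 283, 1, 1, 1]]
216 242 242 rod x 0.1203 z-tcp 0.0108 z 0.2724
clock: 24.75
ee_pos: [0.4136, 0.284, 0.3746]
eef_rot: [0.998, 0.036, -0.055, 0.002]
force: [-0.5, 0.4, -0.7]
grip_width: 0.02
grip_force: 60.0
scene [[217.27, -115.64], [0.08, 0.5]] [1 1] [31.202932   1.7847222] expected if shut [0.52 3.96] [273.20792175 244.62508326]
side [[0.53, 2.06], [0.16, 0.5]] [1 1] [14.356482   3.5609567] expected if shut [0.51 2.4 ] [288.69944317 277.93955668]
[ 0.07  0.18 -0.83  1.4   0.06  1.71 -2.25]
```

Flow shows the flap corner down by 2.1 px (expected 2.4), so it is shut, and the rod is level in the hand. Now carrying the rod back to its place.

```bash
python3 shift.py '[[-0.008,0,-0.075,0,0.005,0,0.015],[-0.025,0,-0.226,0,0.02,0,0.015],[-0.041,0,-0.377,-0.001,0.045,0,0.015],[-0.058,0,-0.527,-0.002,0.08,0,0.015],[-0.075,0,-0.678,-0.003,0.12,0,0.015],[-0.091,0,-0.828,-0.004,0.16,0,0.015],[-0.107,0,-0.979,-0.005,0.2,0,0.015],[-0.124,0,-1.13,-0.006,0.24,0,0.015],[-0.14,0,-1.28,-0.006,0.28,0,0.015],[-0.156,0,-1.42,-0.007,0.32,0,0.015]]' && python3 shift.py '[[0,0,0,0,0,0,0.015],[0,0,0,0,0,0,0.015]]'
python3 - <<'E'
from h import *
s=bot.sense();M=R.from_quat(s["eef_rot"]).as_matrix();print(M.round(3),np.arctan2(M[1,0],M[0,0]))
print("to place", M.T@(np.array([.435,-.106,.06])-s["ee_pos"]), "worldz in tool",M[2])
E
```

```text
clock: 26.1
ee_pos: [0.4303, -0.0373, 0.3746]
eef_rot: [0.729, 0.683, -0.041, 0.036]
force: [1.6, -0.4, -1.8]
grip_width: 0.0196
grip_force: 60.0
clock: 26.35
ee_pos: [0.4303, -0.0352, 0.3749]
eef_rot: [0.731, 0.681, -0.04, 0.036]
force: [0.2, 0.0, -0.4]
grip_width: 0.0193
grip_force: 60.0
[[ 0.07   0.997 -0.01 ]
 [ 0.992 -0.071 -0.108]
 [-0.109 -0.002 -0.994]] 1.5002485725107393
to place [-0.03571838  0.01035882  0.32061466] worldz in tool [-0.10855585 -0.00200039 -0.99408834]
```

```bash
python3 shift.py '[[0,0,0,-0.01,0.002,0.03,0.015],[0,0,0,-0.03,0.005,0.08,0.015],[0,0,0,-0.05,0.01,0.13,0.015],[0,0,0,-0.055,0.01,0.18,0.015],[0,0,0,-0.05,0.01,0.23,0.015],[0,0,0,-0.043,0.01,0.27,0.015],[0,0,0,-0.038,0.01,0.305,0.015],[0,0,0,-0.0357,0.0104,0.3206,0.015],[0,0,0,-0.0357,0.0104,0.3206,0.015]]' && python3 shift.py '[[0,0,0,0.001,0,0.012,0.015],[0,0,0,0.003,0,0.027,0.015],[0,0,0,0.0045,0,0.042,0.015],[0,0,0,0.0053,0,0.049,0.015],[0,0,0,0.0055,0,0.051,0.015],[0,0,0,0.0055,0,0.051,0.015]]'&& python3 shift.py '[[0,0,0,0.0002,0,0.002,0.015],[0,0,0,0.0003,0,0.003,0.015],[0,0,0,0.0003,0,0.003,0.015]]'
```

```text
clock: 27.48
ee_pos: [0.4353, -0.1058, 0.0604]
eef_rot: [0.73, 0.681, -0.04, 0.036]
force: [1.0, 0.3, -0.9]
grip_width: 0.0194
grip_force: 60.0
clock: 28.22
ee_pos: [0.4355, -0.1066, 0.0097]
eef_rot: [0.73, 0.681, -0.04, 0.037]
force: [0.3, -0.5, -1.1]
grip_width: 0.0193
grip_force: 60.0
clock: 28.6
ee_pos: [0.4354, -0.1066, 0.0066]
eef_rot: [0.73, 0.681, -0.04, 0.037]
force: [0.7, -0.4, -1.8]
grip_width: 0.0198
grip_force: 60.0
```

```bash
python3 shift.py '[[0,0,0,0.0001,0,0.001,0.015],[0,0,0,0.0002,0,0.002,0.015],[0,0,0,0.0002,0,0.002,0.015]]' && python3 shift.py '[[0,0,0,0.0001,0,0.001,0.015],[0,0,0,0.0002,0,0.0015,0.015],[0,0,0,0.0002,0,0.0015,0.015]]'
```

```text
clock: 28.98
ee_pos: [0.4356, -0.1065, 0.0047]
eef_rot: [0.73, 0.681, -0.04, 0.037]
force: [-0.9, 1.8, 1.6]
grip_width: 0.0194
grip_force: 60.0
clock: 29.35
ee_pos: [0.4357, -0.1066, 0.0044]
eef_rot: [0.73, 0.681, -0.041, 0.038]
force: [-9.3, 4.5, 25.9]
grip_width: 0.0198
grip_force: 60.0
```

```bash
python3 shift.py '[[0,0,0,-0.0002,0,-0.0015,0.015],[0,0,0,-0.0002,0,-0.0015,0.015],[0,0,0,-0.0002,0,-0.0015,0.035],[0,0,0,-0.0002,0,-0.0015,0.05],[0,0,0,-0.0002,0,-0.0015,0.05],[0,0,0,-0.0002,0,-0.0015,0.05]]' 20 && python3 shift.py '[[0,0,0,-0.001,0,-0.01,0.05],[0,0,0,-0.004,0,-0.04,0.05],[0,0,0,-0.009,0,-0.08,0.05],[0,0,0,-0.015,0,-0.13,0.05],[0,0,0,-0.018,0,-0.16,0.05],[0,0,0,-0.018,0,-0.16,0.05]]' && python3 shift.py '[[0,0,0,-0.05,0,-0.02,0.05],[0,0,0,-0.1,0,-0.04,0.05],[0,0,0,-0.15,0,-0.05,0.05],[0,0,0,-0.2,0,-0.05,0.05],[0,0,0,-0.2,0,-0.05,0.05]]'
python3 - <<'E'
from h import *
import pickle
D={n:bot.snapshot(n) for n in("scene","side")}; pickle.dump(D,open("d9.pkl","wb"))
for n,box in dict(scene=(370,205,430,285),side=(355,165,395,250)).items():
    hsv=cv2.cvtColor(D[n]["frame"],cv2.COLOR_RGB2HSV); m=cv2.inRange(hsv,(5,110,60),(16,255,255)); k=np.zeros_like(m);x0,y0,x1,y1=box;k[y0:y1,x0:x1]=m[y0:y1,x0:x1]
    cs=cv2.findContours(k,0,1)[0]
    c=max(cs,key=cv2.contourArea); r=cv2.minAreaRect(c); print(n,r,[plane(D[n],*p,.012).round(3).tolist()[:2] for p in cv2.boxPoints(r)])
# unchanged parts vs start
A=pickle.load(open("d0.pkl","rb"))
for n,boxes in dict(scene=dict(tin=(270,330,330,405),timer=(345,210,378,240),lighter=(330,305,402,388),glass=(330,165,362,205)),side=dict(tin=(325,342,376,405),timer=(316,192,346,218),lighter=(370,275,402,360),glass=(290,150,318,185))).items():
    for k,(x0,y0,x1,y1) in boxes.items():
        print(n,k,np.abs(A[n]["frame"][y0:y1,x0:x1].astype(int)-D[n]["frame"][y0:y1,x0:x1]).mean().round(2))
E
python3 flow.py d9.pkl
```

```text
clock: 30.1
ee_pos: [0.4353, -0.1066, 0.0045]
eef_rot: [0.73, 0.681, -0.04, 0.037]
force: [0.1, -0.3, 0.2]
grip_width: 0.0479
grip_force: 0.0
clock: 30.85
ee_pos: [0.4369, -0.1071, 0.1685]
eef_rot: [0.73, 0.681, -0.039, 0.039]
force: [-0.5, -0.1, -0.7]
grip_width: 0.0504
grip_force: 0.0
clock: 31.48
ee_pos: [0.4204, -0.3034, 0.2365]
eef_rot: [0.732, 0.679, -0.041, 0.037]
force: [-0.3, 0.4, -0.8]
grip_width: 0.0501
grip_force: 0.0
scene ((404.7398986816406, 243.19561767578125), (8.021121978759766, 57.25333786010742), 43.9583740234375) [[0.451, -0.053], [0.439, -0.24], [0.417, -0.23], [0.43, -0.045]]
side ((375.9222717285156, 209.26776123046875), (6.505571365356445, 57.434898376464844), 16.189205169677734) [[0.448, -0.052], [0.437, -0.239], [0.419, -0.237], [0.431, -0.051]]
scene tin 20.35
scene timer 1.42
scene lighter 11.08
scene glass 0.88
side tin 29.31
side timer 1.35
side lighter 14.83
side glass 0.49
scene [[1.88, 5.18], [0.08, 0.39]] [1 1] [11.991899   1.7503858] expected if shut [0.52 3.96] [273.20792175 244.62508326]
side [[1.3, 2.09], [0.03, 0.2]] [1 1] [15.012345   3.8036265] expected if shut [0.51 2.4 ] [288.69944317 277.93955668]
```

Run:
```python
from h import *
import pickle
A,B=[pickle.load(open(f,"rb")) for f in("d0.pkl","d9.pkl")]
for n,bl,gr in(("scene",(325,300,405,390),(265,325,340,415)),("side",(365,270,410,365),(320,335,385,410))):
    for X in(A,B):
        hsv=cv2.cvtColor(X[n]["frame"],cv2.COLOR_RGB2HSV)
        o=[n]
        for (x0,y0,x1,y1),lo,hi in((bl,(100,110,30),(125,255,255)),(gr,(45,70,20),(90,255,255))):
            m=cv2.inRange(hsv,lo,hi)[y0:y1,x0:x1];ys,xs=np.where(m);o.append((len(xs),round(xs.mean()+x0,1),round(ys.mean()+y0,1)) if len(xs) else 0)
        print(o)
    e=[cv2.Canny(cv2.cvtColor(X[n]["frame"],cv2.COLOR_RGB2GRAY),60,150) for X in(A,B)]
    x0,y0,x1,y1=gr; r=cv2.matchTemplate(e[1],e[0][y0+5:y1-5,x0+5:x1-5],cv2.TM_CCOEFF_NORMED);_,v,_,l=cv2.minMaxLoc(r);print("tin match",v,(l[0]-x0-5,l[1]-y0-5))
    print("brightness tin",[X[n]["frame"][y0:y1,x0:x1].mean().round(0) for X in(A,B)])
    r=[X[n]["frame"][y0:y1,x0:x1,::-1] for X in (A,B)]
```

```text
['scene', (347, np.float64(380.0), np.float64(329.3)), (537, np.float64(302.2), np.float64(390.1))]
['scene', (344, np.float64(379.9), np.float64(329.4)), (528, np.float64(301.7), np.float64(390.4))]
tin match 0.622441828250885 (0, 0)
brightness tin [np.float64(148.0), np.float64(129.0)]
['side', (278, np.float64(389.8), np.float64(304.6)), (54, np.float64(348.1), np.float64(397.4))]
['side', (284, np.float64(390.0), np.float64(303.8)), (65, np.float64(349.5), np.float64(396.8))]
tin match 0.6381290555000305 (0, 0)
brightness tin [np.float64(206.0), np.float64(178.0)]
```

The tin and lighter have not moved (the difference was only a shadow). The flap is shut and the rod lies flat, clear of the oven, so I hand in.

```bash
python3 -c "
from cell import bot
print(bot.job_done())"
```

```text
the job is handed in; nothing more can be done
None
```

The job is handed in: I hooked the vent flap, lowered it under control and pressed it until the catch snapped. It then met firm contact at about the shut height, the rod lies flat in its old place clear of the oven, and the tin, lighter, timer and glass stand where they were. My first press turned the rod in the fingers without closing the flap, so the press that worked was with the front of the grip.

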